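# Roll a gate roller up into the weld fixture

## Robot

A 6-joint arm with a two-finger parallel gripper is mounted at the origin on a cart in front of the work surface, level with it; the furniture and walls round the work are solid. World frame = base frame: x ahead of the robot, y to its left, z up, the work surface at z = 0. Lengths are in mm, angles in rad, forces in N, time in s.
With the tool pointing down it reaches from about 275 to 850 mm from the base axis. Payload 5.2 kg.
Tool frame: the origin (TCP) lies midway between the tips of the shut fingers; the grasp point (between the pads) lies 19 mm behind it; z points along the fingers, y is the line along which they close (so a half turn about z gives the same grasp; the last joint's range is limited). The gripper opens to 85 mm and grips with 20 to 120 N. Pads are 22 mm wide; open, the fingers measure 114 mm over their backs; the gripper's body (76 mm by 85 mm) begins 54 mm behind the grasp point. The pads swing forward as they close: fully open they stand 13 mm farther back than shut.
Start: joints at [-1.312, 0.259, 1.535, -0, 1.348, -0.203], TCP at [245.079, -492.383, 204.51] pointing down, gripper open.
Joint ranges: [-3.14, 3.14], [-0.91, 2.08], [0.19, 2.58], [-1.22, 4.36], [0.22, 2.71], [-3.12, 3.12]. Speed limits (rad/s): [2.57, 2.57, 3.14, 3.14, 3.14, 3.14].

## Interface

Orientations are given as a rotation vector (axis times angle).
In Python, from bench import monitor, snapshot, order, boxes_of, place_of gives the robot as it stands. The module is installed in compiled form; this text tells all that it offers.
- The arm moves only by the tool carry_out, never from a script. Its argument "motion" is a list of rows, each an object of numbers: "tx", "ty", "tz": the shift along the tool's x, y, z in units of 75 cm (1.0 is 75 cm); "yaw": the turn about the tool's z in units of 180 degrees (1.0 is 180 degrees). A call has 1 to 5 rows; each row shifts and turns the commanded pose from where the row before left it, along the tool's axes as they then stand; what a row does not reach is not made up. A row lasts 1/12 s, in which the tool goes at most 41.7 mm and 7.16 degrees, less where a joint would pass 70% of its speed; a pose out of reach is approached as far as the arm can. A call with a number of a shift or a turn outside -1 to 1 is refused whole. A call with a gripper value outside its range is refused whole. "jaw" is the opening, from 0 (shut) to 1 (fully open), set as the call begins (left out, the last holds). The fingers move at their own pace and stop on an object; the grip force is fixed at half the most. Time passes only in rows, so rows that do not move let the fingers close. It gives the time, the measured TCP pose, the force, the opening and the grip force at its end, in the units of the state.
- monitor.get_obs(): the state, without advancing time (a new reading comes with each control period).
- snapshot(name): name is "scene" or "top" or "wrist"; returns a dict with "image" (480x640x3 uint8, red, green, blue), "fx", "fy", "cx", "cy" (pixels), "origin" and "orientation" of the camera in the world; the wrist camera has in their place "hand_eye" (4x4, takes a point from camera to tool coordinates, whose origin is the TCP and whose axes are the flange's). Camera axes: x right, y up, looking along -z (the intrinsics and any distortion apply to the point x, -y, -z); pixel columns grow to the right and rows downward; lengths in mm; the calibration is good to about 2 mm. The wrist camera is an equidistant fisheye: a pixel r from the principal point sees the ray r / f radians off the axis. A picture is of the moment at which its call begins: read the wrist's pose just before it. There is no depth.
- order.sign_off(): hands the job in; it is judged then, once.
Trained networks look in a picture, given as the dict that the camera call returned (one of the last four; its "shot" number tells which), for a name from the list of things; names that differ only in an ending like _2 or _b are one class to them, and where a whole thing is asked for, a point or a joint stands for the part that bears it (a point fixed in the world has none). Each returns a list of dicts, best first, with "confidence" (0 to 1); they miss things now and then, are a little off and sometimes report something else, mostly with a low value. They report only what shows in the picture. A call takes as long as a camera call.
- boxes_of(thing, picture): "extent" ([left, top, width, height] in pixels, round what is visible of it).
- place_of(thing, picture): "pixel" ([column, row] in pixels: a listed point, or the origin of a listed thing).
The state is a dict: "time": time; "joints": joint angles; "joint_vel": joint speeds; "joint_torque": joint torques, N m; "tool_pos": TCP position; "tcp_rot": TCP orientation; "contact_force": force on the tool from outside, world axes, zero at the start; "torque": the same for the moment, N m; "finger_gap": finger opening in mm; "grip_force": force on a finger pad.
Only numpy, scipy, OpenCV 4.12 (cv2) and the standard library are available. Lean on these libraries where they do the work, as an engineer would, in place of code of your own. Each camera call takes 0.05 s, during which the arm holds its last target. There are 200 camera calls.

## Task

Load the steel roller into the weld fixture by rolling it, not lifting it: with your fingertips push it steadily up the sloping rails, over the yellow spring catch, until it is against the two stop screws and the catch has sprung up behind it. Then push it endways until its far end sits against the copper earth pad, and leave it there. Do not grip or lift the roller, do not fling it or let it run back down the slope, and leave the tools lying round the fixture alone.

Things in the scene. Friction and masses are not known exactly. Their poses are not given: they have to be found in the camera images.
- fixture: Blue weld fixture, fixed, 360 mm long (y), 250 wide (x), 115 high. Origin on the table under its middle; x = across, away from the robot (to 0.25 rad) towards the earth pad; y = uphill, to the robot's left; z up. Two rails along y at x -42 and +24 mm; blue side flats at x -98 and +90 stand only 4 mm above the rail tops. Across the upper end: stop plate with two stop screws facing downhill.
- entry (a point): Midway between the rails, on the level of their tops, at the foot of the slope (fixture x -9, y -90, z 30 mm); axes as the fixture's. From here the rail tops run level 110 mm towards -y (infeed shelf; their ends turn up 14 mm, 119 mm from here) and climb at 6 degrees towards +y, past the seat, to the stop plate.
- seat (a point): Where the roller's centre is once the roller touches both stop screws and the earth pad (fixture x 0, y 85, z 79 mm). Axes: x along the seated roller, y up the slope along the rails, z square to them. In these axes the rail tops are at z -30 mm, the screw faces at y +30 (x -30 and +30), the stop plate behind at y +41 to +49, up to z +26.
- pad (a point): Centre of the face of the copper earth pad (32 mm round, facing fixture -x, 60 mm from the seat point), which the roller's far end must touch. The upright that carries it is 44 mm wide and ends 22 mm above this point.
- catch (a joint): Spring catch: two yellow noses, 10 mm wide, 20 mm either side of point catch_tip, on a cross shaft, pointing uphill. 0 rad = up, its rest. The roller rolling uphill presses it down (at most 0.30 rad; about 2 N at the tips); it springs up behind the roller only when that is within about 2.5 mm of the stop screws, and then holds it.
- catch_tip (a point): A fixed point: where the tops of the catch's nose tips are while the catch is up, midway between the noses. It lies 12 mm above the rail tops and 26.5 mm downhill of the seat point; from here the raised noses slope down and are below the rail tops 43 mm farther downhill.
- roller: Ground, oily (friction 0.25) steel roller, flat closed ends, 60 mm diameter, 120 long, 0.55 to 0.85 kg. Origin at its centre; its x axis is its length, the others turn as it rolls. Starts on the level shelf, centre 35 to 75 mm before the slope, 30 mm above the rail tops, far end 10 to 22 mm short of the pad's plane, up to 0.06 rad askew. Rolls freely, also back down; sliding it endways takes 1 to 3 N.
- wrench: Steel combination wrench, 212 mm long, 40 wide, 9 high, on the table beyond the stop end of the fixture. Origin under its middle, length along its y. Leave it alone.
- punch: Centre punch, 110 mm long, 11 thick, on the table beyond the entry end of the fixture. Origin under its middle, length along its y. Leave it alone.
- marker: White and black paint marker, 134 mm long, 17 thick, on the table beyond the entry end of the fixture. Origin under its middle, length along its y. Leave it alone.

How it is judged:
By the outcome, as a careful person would: the job done as asked, in the order asked, and still so for the second after the job is handed in, with the robot touching nothing.
It also fails if it takes over 54 s, if anything falls off the work surface, if the arm or the gripper's body presses on something with over 40 N, if the wrist force passes 120 N, or if a joint passes its speed limit or range.

## Working session

There is one attempt and no reset: what is moved stays moved. The work goes in short steps, Python scripts to look and compute and a tool call to move; the robot and the scene stay as the last step left them, time stands still between calls to the robot, and variables do not carry over. Pictures are saved under pics/ and viewed, at most 10 in all, crops included, and the job is handed in when it is done.

Besides the shell and the picture viewer there is one more tool, called in YAML: its name, and indented under it one key for each argument. carry_out: Moves the arm, as the interface text tells. Shifts and turns lie within -1 to 1; 1 stands for 75 cm of shift or 180 degrees of turn. Its arguments: {"type":"object","properties":{"motion":{"type":"array","items":{"type":"object","properties":{"tx":{"type":"number"},"ty":{"type":"number"},"tz":{"type":"number"},"yaw":{"type":"number"}}}},"jaw":{"type":"number"}},"required":["motion"]}

```bash
mkdir -p pics; cat > h.py <<'E'
import numpy as np, cv2
from scipy.spatial.transform import Rotation as R
from bench import monitor, snapshot, order, boxes_of, place_of
def ray(p,px,obs=None):
    u=(px[0]-p['cx'])/p['fx']; v=(px[1]-p['cy'])/p['fy']
    if 'hand_eye' in p:
        t=np.hypot(u,v); s=np.sin(t)/t if t>1e-9 else 1
        d=np.array([u*s,-v*s,-np.cos(t)])
        H=np.array(p['hand_eye']); Rt=R.from_rotvec(obs['tcp_rot']).as_matrix()
        return np.array(obs['tool_pos'])+Rt@H[:3,3], Rt@H[:3,:3]@d
    o=np.array(p['orientation'],float)
    M=o if o.shape==(3,3) else (R.from_rotvec(o).as_matrix() if o.size==3 else R.from_quat(o).as_matrix())
    d=np.array([u,-v,-1.]); return np.array(p['origin']),M@(d/np.linalg.norm(d))
def tri(rs):
    A=np.zeros((3,3));b=np.zeros(3)
    for o,d in rs:
        P=np.eye(3)-np.outer(d,d);A+=P;b+=P@o
    x=np.linalg.solve(A,b)
    return x,[float(np.linalg.norm((np.eye(3)-np.outer(d,d))@(x-o))) for o,d in rs]
def atz(o,d,z): return o+d*(z-o[2])/d[2]
def save(p,n): cv2.imwrite('pics/'+n,cv2.cvtColor(p['image'],cv2.COLOR_RGB2BGR))
E
python3 - <<'E'
from h import *
o=monitor.get_obs();print({k:np.round(v,3).tolist() for k,v in o.items()})
P={n:snapshot(n) for n in('scene','top')}
for n,p in P.items():
    save(p,n+'1.png');print(n,{k:np.round(v,3).tolist() for k,v in p.items() if k not in('image',)})
for t in ['fixture','entry','seat','pad','catch_tip','roller','wrench','punch','marker']:
    rs=[]
    for n,p in P.items():
        q=place_of(t,p)
        if q: print(t,n,np.round(q[0]['pixel'],1),round(q[0]['confidence'],2)); rs.append(ray(p,q[0]['pixel']))
    if len(rs)==2: x,e=tri(rs);print('   ',x.round(1),np.round(e,1))
E
```

```text
{'time': 0.0, 'joints': [-1.312, 0.259, 1.536, 0.0, 1.348, -0.203], 'joint_vel': [0.0, 0.001, 0.002, -0.001, -0.0, -0.001], 'joint_torque': [0.001, -44.602, -29.057, -0.0, 0.012, 0.0], 'tool_pos': [244.965, -491.795, 203.685], 'tcp_rot': [-3.056, -0.719, 0.0], 'contact_force': [0.161, 0.115, 0.343], 'torque': [0.043, 0.046, -0.02], 'grip_force': 0.0, 'finger_gap': 85.417}
scene {'fx': 559.475, 'fy': 559.475, 'cx': 326.206, 'cy': 239.891, 'origin': [-68.998, 696.232, 509.093], 'orientation': [0.542, -1.321, -2.074], 'shot': 1}
top {'fx': 483.54, 'fy': 483.54, 'cx': 319.016, 'cy': 240.416, 'origin': [437.906, 11.245, 1056.618], 'orientation': [0.128, -0.119, -1.569], 'shot': 2}
fixture scene [287.3 285.9] 0.6
fixture top [288.8 235.4] 0.94
    [617.5  84.9  -5.2] [0.2 0.2]
entry scene [323.7 254.2] 0.87
seat scene [245.5 263.5] 0.73
seat top [240.9 226.7] 0.8
    [620.8 176.9  76.4] [1.7 1.7]
pad scene [227.7 250.2] 0.85
pad top [246.4 198.4] 0.6
    [680.8 167.2  78.7] [0.8 0.8]
catch_tip scene [261.3 267. ] 0.6
catch_tip top [256.4 233.1] 0.93
    [611.4 148.2  61.3] [0.3 0.3]
roller top [353.4 242.9] 0.58
wrench scene [195.8 329.9] 0.9
wrench top [195.6 232.7] 0.73
    [621.3 289.8  -2. ] [3. 3.]
punch scene [387.3 241. ] 0.43
punch top [409.9 244.5] 0.62
    [ 593.3 -184.2    1.6] [2.4 2.4]
marker scene [409.2 241.9] 0.82
marker top [429.4 257.6] 0.73
    [ 565.7 -227.7   -7.2] [1.8 1.8]
```

View pics/top1.png

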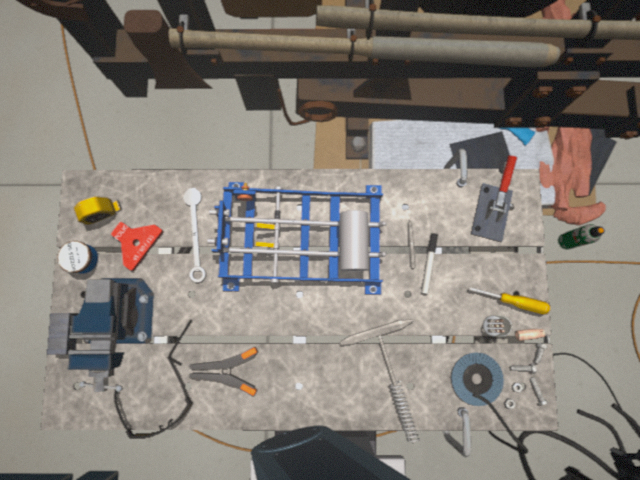

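View pics/scene1.png

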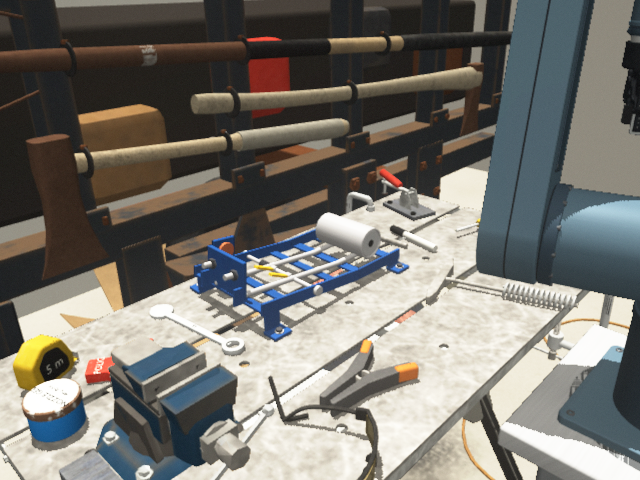

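Top view: the fixture spans columns 215–382, rows 185–290, with its stop end on the left. The roller is on the shelf at columns 340–368, rows 208–270, and the catch is at about (265, 236). The scene view agrees. Next I'll fit the fixture pose and find the roller.

```bash
cat >> h.py <<'E'
from scipy.optimize import least_squares
c6,s6=np.cos(np.radians(6)),np.sin(np.radians(6))
SEAT=np.array([0,85,79.])
FX={'fixture':[0,0,0],'entry':[-9,-90,30],'seat':[0,85,79],'pad':[60,85,79]}
FX['catch_tip']=[0,85-26.5*c6+18*s6,79-26.5*s6-18*c6]
def Rz(a): return R.from_euler('z',a).as_matrix()
def fit(obs):  # obs: list (name,(o,d),w)
    def f(q):
        r=[]
        for n,(o,d),w in obs:
            x=Rz(q[2])@np.array(FX[n],float)+[q[0],q[1],0]
            r+=list(w*((x-o)-d*((x-o)@d)))
        return r
    s=least_squares(f,[618,85,-.1],loss='soft_l1',f_scale=4);
    return s.x,[(n,np.round(np.linalg.norm(f(s.x)[3*i:3*i+3]),1)) for i,(n,_,_) in enumerate(obs)]
E
python3 - <<'E'
from h import *
obs=[]
for n in('scene','top'):
    p=snapshot(n)
    for t in FX:
        for q in place_of(t,p)[:1]: obs.append((t,ray(p,q['pixel']),q['confidence']))
    for t in ['roller']:
        print(n,t,[(np.round(q['pixel']),q['confidence']) for q in place_of(t,p)],[(np.round(q['extent']),q['confidence']) for q in boxes_of(t,p)][:2])
        for q in place_of(t,p)[:1]: print(atz(*ray(p,q['pixel']),60))
q,e=fit(obs);print(q,e)
p0=np.array([q[0],q[1],0]); M=Rz(q[2])
# roller silhouette corners in top image by brightness: cap/edge at z=60
b=boxes_of('roller',p)[0]['extent']; 
x=atz(*ray(p,(b[0]+b[2]/2,b[1]+b[3]/2)),75); print('box centre world',x,'fix',M.T@(x-p0), 'entry',p0+M@FX['entry'],'seat',p0+M@SEAT)
o=monitor.get_obs();Rt=R.from_rotvec(o['tcp_rot']).as_matrix();print('tool y ang',np.degrees(np.arctan2(Rt[1,1],Rt[0,1])),'fix x ang',np.degrees(q[2]),o['time'])
E
```

```text
scene roller [(array([346., 232.]), 0.8)] [(array([314., 211.,  64.,  49.]), 0.83)]
[602.06945546 -61.91081466  60.        ]
top roller [(array([355., 244.]), 0.86)] [(array([336., 212.,  35.,  61.]), 0.75)]
[587.85335577 -57.03443282  60.        ]
[ 6.13793118e+02  8.61114048e+01 -6.76842387e-02] [('fixture', np.float64(59.1)), ('entry', np.float64(1.7)), ('seat', np.float64(1.6)), ('pad', np.float64(3.8)), ('catch_tip', np.float64(5.4)), ('fixture', np.float64(1.6)), ('entry', np.float64(4.2)), ('seat', np.float64(8.5)), ('pad', np.float64(2.8)), ('catch_tip', np.float64(7.5))]
box centre world [587.98862996 -53.88292062  75.        ] fix [ -16.27722741 -141.41900376   75.        ] entry [598.72679414  -3.07382874  30.        ] seat [619.54188688 170.91677995  79.        ]
tool y ang -63.54078256081393 fix x ang -3.8780212168722183 1.95
```

carry_out:
  motion:
    - {"tx":0.0445,"ty":-0.0207,"tz":-0.0045}
    - {"tx":0.0445,"ty":-0.0207,"tz":-0.0045}
    - {"tx":0.0445,"ty":-0.0207,"tz":-0.0045}
    - {"tx":0.0445,"ty":-0.0207,"tz":-0.0045}
    - {"tx":0.0445,"ty":-0.0207,"tz":-0.0045}
  jaw: 0.7

```text
invalid input at $.motion[0]: expected keys tx, ty, tz, yaw
```

carry_out:
  motion:
    - {"tx":0.0445,"ty":-0.0207,"tz":-0.0045}
    - {"tx":0.0445,"ty":-0.0207,"tz":-0.0045}
    - {"tx":0.0445,"ty":-0.0207,"tz":-0.0045}
    - {"tx":0.0445,"ty":-0.0207,"tz":-0.0045}
    - {"tx":0.0445,"ty":-0.0207,"tz":-0.0045}

```text
invalid input at $.motion[0]: expected keys tx, ty, tz, yaw
```

carry_out:
  motion:
    - {"tx":0.0445,"ty":-0.0207,"tz":-0.0045}
    - {"tx":0.0445,"ty":-0.0207,"tz":-0.0045}
    - {"tx":0.0445,"ty":-0.0207,"tz":-0.0045}
    - {"tx":0.0445,"ty":-0.0207,"tz":-0.0045}
    - {"tx":0.0445,"ty":-0.0207,"tz":-0.0045}

```text
invalid input at $.motion[0]: expected keys tx, ty, tz, yaw
```

carry_out:
  motion:
    - {"yaw":-0.0397}
    - {"yaw":-0.0397}
    - {"yaw":-0.0397}
    - {"yaw":-0.0397}
    - {"yaw":-0.0397}

```text
invalid input at $.motion[0]: expected keys tx, ty, tz, yaw
```

carry_out:
  motion:
    - {"yaw":-0.0397}
    - {"yaw":-0.0397}
    - {"yaw":-0.0397}
    - {}
    - {}

```text
invalid input at $.motion[0]: expected keys tx, ty, tz, yaw
```

carry_out:
  motion:
    - {"tx":0.0445,"ty":-0.0207,"tz":-0.0045,"yaw":0}
    - {"tx":0.0445,"ty":-0.0207,"tz":-0.0045,"yaw":0}
    - {"tx":0.0445,"ty":-0.0207,"tz":-0.0045,"yaw":0}
    - {"tx":0.0445,"ty":-0.0207,"tz":-0.0045,"yaw":0}
    - {"tx":0.0445,"ty":-0.0207,"tz":-0.0045,"yaw":0}
  jaw: 0.7

```text
time: 2.37
tool_pos: [360.6, -347.2, 221.6]
tcp_rot: [3.058, 0.718, 0.0]
contact_force: [0.7, 0.5, 0.1]
finger_gap: 59.6
grip_force: 0.0
```

carry_out:
  motion:
    - {"tx":0.0445,"ty":-0.0207,"tz":-0.0045,"yaw":0}
    - {"tx":0.0445,"ty":-0.0207,"tz":-0.0045,"yaw":0}
    - {"tx":0.0445,"ty":-0.0207,"tz":-0.0045,"yaw":0}
    - {"tx":0.0445,"ty":-0.0207,"tz":-0.0045,"yaw":0}
    - {"tx":0.0445,"ty":-0.0207,"tz":-0.0045,"yaw":0}

```text
time: 2.78
tool_pos: [475.6, -203.1, 238.7]
tcp_rot: [3.058, 0.719, 0.001]
contact_force: [0.4, -0.9, -0.2]
finger_gap: 60.2
grip_force: 0.0
```

carry_out:
  motion:
    - {"tx":0.0445,"ty":-0.0207,"tz":-0.0045,"yaw":0}
    - {"tx":0.0445,"ty":-0.0207,"tz":-0.0045,"yaw":0}
    - {"tx":0.0445,"ty":-0.0207,"tz":-0.0045,"yaw":0}
    - {"tx":0.0445,"ty":-0.0207,"tz":-0.0045,"yaw":0}
    - {"tx":0.0445,"ty":-0.0207,"tz":-0.0045,"yaw":0}

```text
time: 3.2
tool_pos: [590.4, -59.1, 255.4]
tcp_rot: [3.058, 0.719, 0.0]
contact_force: [1.6, -1.0, -0.3]
finger_gap: 59.5
grip_force: 0.0
```

carry_out:
  motion:
    - {"tx":0,"ty":0,"tz":0,"yaw":-0.0397}
    - {"tx":0,"ty":0,"tz":0,"yaw":-0.0397}
    - {"tx":0,"ty":0,"tz":0,"yaw":-0.0397}
    - {"tx":0,"ty":0,"tz":0,"yaw":-0.0397}
    - {"tx":0,"ty":0,"tz":0,"yaw":-0.0397}

```text
time: 3.62
tool_pos: [589.6, -60.6, 255.0]
tcp_rot: [-2.685, -1.631, 0.0]
contact_force: [-0.6, -0.0, -0.1]
finger_gap: 60.0
grip_force: 0.0
```

carry_out:
  motion:
    - {"tx":0,"ty":0,"tz":0,"yaw":-0.0397}
    - {"tx":0,"ty":0,"tz":0,"yaw":-0.0397}
    - {"tx":0,"ty":0,"tz":0,"yaw":-0.0397}
    - {"tx":0,"ty":0,"tz":0,"yaw":0}
    - {"tx":0,"ty":0,"tz":0,"yaw":0}

```text
time: 4.03
tool_pos: [589.5, -60.8, 255.1]
tcp_rot: [-2.345, -2.09, 0.0]
contact_force: [-0.5, 0.1, -0.3]
finger_gap: 60.0
grip_force: 0.0
```

```bash
python3 - <<'E'
from h import *
o=monitor.get_obs();p=snapshot('wrist');save(p,'w1.png')
print(p['fx'],np.round(p['hand_eye'],3).tolist())
obs=[]
for t in FX:
    for q in place_of(t,p)[:1]:
        obs.append((t,ray(p,q['pixel'],o),q['confidence']));print(t,np.round(q['pixel']),round(q['confidence'],2),atz(*obs[-1][1],FX[t][2]).round(1))
for q in place_of('roller',p)[:1]: print('roller',q,atz(*ray(p,q['pixel'],o),60).round(1))
q,e=fit(obs);print(q,e)
E
```

```text
371.64829954431775 [[-0.001, 0.952, 0.307, 77.801], [1.0, 0.001, 0.0, 0.567], [0.0, 0.307, -0.952, -168.823], [0.0, 0.0, 0.0, 1.0]]
entry [326. 138.] 0.81 [606.    0.9  30. ]
roller {'pixel': [322.6, 200.8], 'confidence': 0.86} [594.6 -59.8  60. ]
[ 6.20007063e+02  9.03109450e+01 -5.54132063e-02] [('entry', np.float64(0.0))]
```

View pics/w1.png

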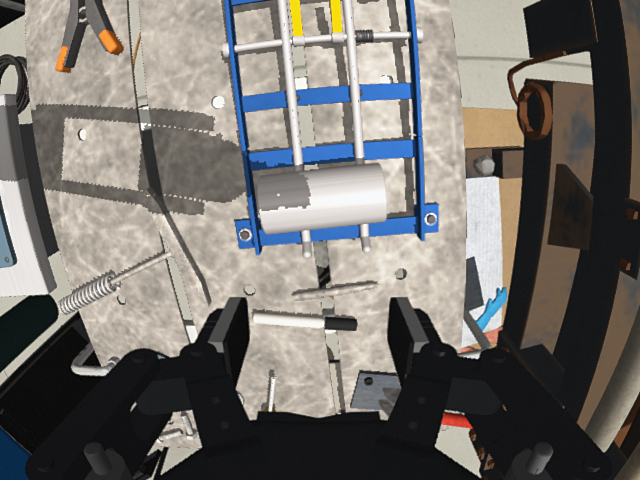

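The wrist view shows the roller at columns 258–385, rows 165–235, with upturned rail ends at (307, 253) and (366, 248). The cross bars slope slightly in the image, so the fixture is turned a few degrees relative to the tool. I'll compute the yaw from these features.

```bash
python3 - <<'E'
from h import *
o=monitor.get_obs();p=snapshot('wrist')
def W(px,z): return atz(*ray(p,px,o),z)
for a,b,z in [((248,164),(415,150),25),((243,107),(412,92),32),((225,49),(420,36),45),((307,253),(366,248),42),((245,235),(431,218),5),((259,208),(385,194),85),((262,176),(380,164),75)]:
    A,B=W(a,z),W(b,z);d=B-A;print(A.round(1),B.round(1),np.linalg.norm(d).round(1),np.degrees(np.arctan2(d[1],d[0])).round(2))
# uphill edges left/right flats, near shelf (level)
E
```

```text
[518.5 -16.9  25. ] [700.8 -21.   25. ] 182.3 -1.3
[522.9  45.   32. ] [701.2  42.2  32. ] 178.3 -0.89
[514.  108.2  45. ] [713.2 100.9  45. ] 199.3 -2.11
[ 571.2 -119.5   42. ] [ 636.  -121.1   42. ] 64.8 -1.38
[ 497.5 -101.8    5. ] [ 721.4 -105.6    5. ] 223.9 -0.96
[534.7 -54.5  85. ] [653.8 -54.3  85. ] 119.1 0.07
[540.4 -25.9  75. ] [652.8 -27.   75. ] 112.5 -0.52
```

carry_out:
  motion:
    - {"tx":0,"ty":0,"tz":0,"yaw":-0.0294}
    - {"tx":-0.025,"ty":0.003,"tz":0,"yaw":0}
    - {"tx":-0.025,"ty":0.003,"tz":0,"yaw":0}
    - {"tx":-0.025,"ty":0.003,"tz":0,"yaw":0}
    - {"tx":0,"ty":0,"tz":0,"yaw":0}

```text
time: 4.85
tool_pos: [595.4, -120.5, 254.8]
tcp_rot: [2.245, 2.196, -0.002]
contact_force: [0.0, -1.1, 0.6]
finger_gap: 60.0
grip_force: 0.0
```

carry_out:
  motion:
    - {"tx":0,"ty":0,"tz":0.045,"yaw":0}
    - {"tx":0,"ty":0,"tz":0.045,"yaw":0}
    - {"tx":0,"ty":0,"tz":0.045,"yaw":0}
    - {"tx":0,"ty":0,"tz":0.045,"yaw":0}
    - {"tx":0,"ty":0,"tz":0.045,"yaw":0}

```text
time: 5.27
tool_pos: [595.1, -116.6, 85.2]
tcp_rot: [2.242, 2.2, 0.001]
contact_force: [-0.3, -0.2, 0.4]
finger_gap: 59.7
grip_force: 0.0
```

```bash
python3 - <<'E'
from h import *
o=monitor.get_obs();p=snapshot('wrist');save(p,'w2.png')
print(o['tool_pos'],o['tcp_rot'],o['time'])
for t in list(FX)+['roller']:
    for q in place_of(t,p)[:1]:
        z=FX[t][2] if t in FX else 60
        print(t,np.round(q['pixel']),round(q['confidence'],2),atz(*ray(p,q['pixel'],o),z).round(1))
E
```

```text
[ 595.07884108 -116.63978325   85.18851114] [2.24245677e+00 2.19967903e+00 7.43213261e-04] 5.2667
entry [332.  63.] 0.74 [605.9  -1.8  30. ]
roller [312. 162.] 0.81 [593.4 -58.5  60. ]
```

View pics/w2.png

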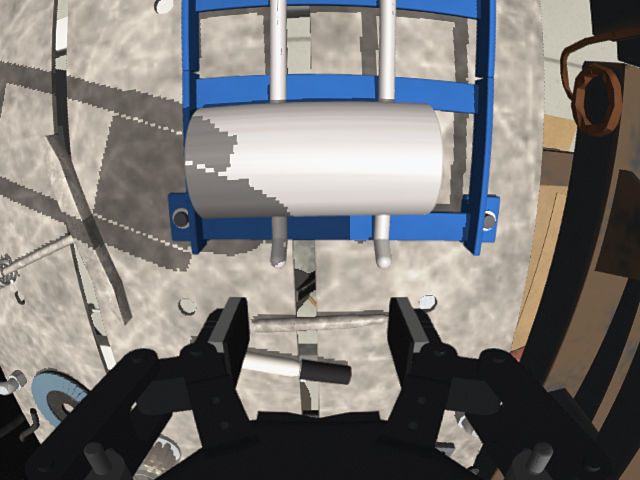

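The roller sits squarely ahead of the open fingers (columns 185–442), and the upturned rail ends at (279, 262) and (385, 262) lie between roller and fingers. I'll go down and start pushing gently.

carry_out:
  motion:
    - {"tx":0,"ty":0,"tz":0.027,"yaw":0}
    - {"tx":0,"ty":0,"tz":0.026,"yaw":0}
    - {"tx":0.004,"ty":0,"tz":0,"yaw":0}
    - {"tx":0.004,"ty":0,"tz":0,"yaw":0}
    - {"tx":0.003,"ty":0,"tz":0,"yaw":0}

```text
time: 6.03
tool_pos: [596.6, -108.9, 48.7]
tcp_rot: [2.24, 2.199, 0.002]
contact_force: [0.1, 0.4, 0.1]
finger_gap: 59.8
grip_force: 0.0
```

carry_out:
  motion:
    - {"tx":0.003,"ty":0,"tz":0,"yaw":0}
    - {"tx":0.003,"ty":0,"tz":0,"yaw":0}
    - {"tx":0.003,"ty":0,"tz":0,"yaw":0}
    - {"tx":0.003,"ty":0,"tz":0,"yaw":0}
    - {"tx":0.003,"ty":0,"tz":0,"yaw":0}

```text
time: 6.45
tool_pos: [595.7, -97.5, 47.0]
tcp_rot: [2.242, 2.2, 0.0]
contact_force: [-0.3, -0.5, -0.5]
finger_gap: 59.9
grip_force: 0.0
```

carry_out:
  motion:
    - {"tx":0.003,"ty":0,"tz":0,"yaw":0}
    - {"tx":0.003,"ty":0,"tz":0,"yaw":0}
    - {"tx":0.003,"ty":0,"tz":0,"yaw":0}
    - {"tx":0.003,"ty":0,"tz":0,"yaw":0}
    - {"tx":0.003,"ty":0,"tz":0,"yaw":0}

```text
time: 6.87
tool_pos: [595.8, -86.7, 46.9]
tcp_rot: [2.241, 2.2, -0.001]
contact_force: [-3.1, -2.2, 5.9]
finger_gap: 59.8
grip_force: 3.2
```

```bash
python3 - <<'E'
from h import *
o=monitor.get_obs();p=snapshot('wrist');save(p,'w3.png')
print(o['tool_pos'],o['tcp_rot'],o['time'],o['contact_force'])
for t in list(FX)+['roller']:
    for q in place_of(t,p)[:1]:
        z=FX[t][2] if t in FX else 60
        print(t,np.round(q['pixel']),round(q['confidence'],2),atz(*ray(p,q['pixel'],o),z).round(1))
E
```

```text
[595.75770946 -86.7073497   46.92744847] [ 2.24149530e+00  2.20046388e+00 -1.01411657e-03] 6.8667 [-3.05058925 -2.21023357  5.87538844]
entry [331. 109.] 0.6 [604.2  -1.6  30. ]
pad [336. 107.] 0.43 [604.3  -2.8  79. ]
roller [309. 235.] 0.64 [592.8 -56.8  60. ]
```

View pics/w3.png

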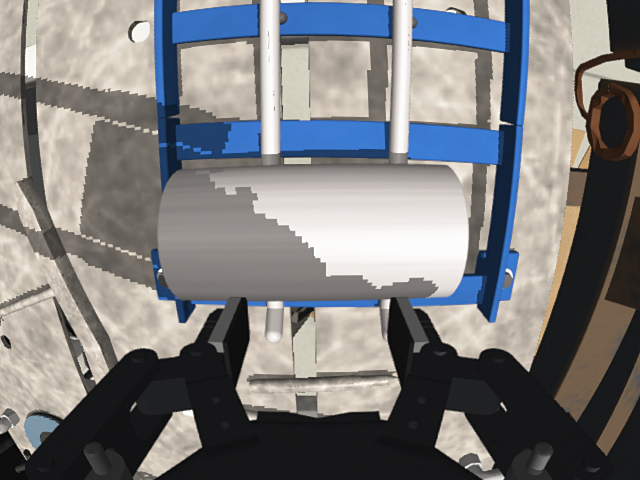

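```bash
python3 - <<'E'
import cv2
a=cv2.imread('pics/w3.png')[250:420,170:470];cv2.imwrite('pics/w3z.png',cv2.resize(a,None,fx=2.6,fy=2.6,interpolation=cv2.INTER_CUBIC))
E
```

```text
(no output)
```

View pics/w3z.png

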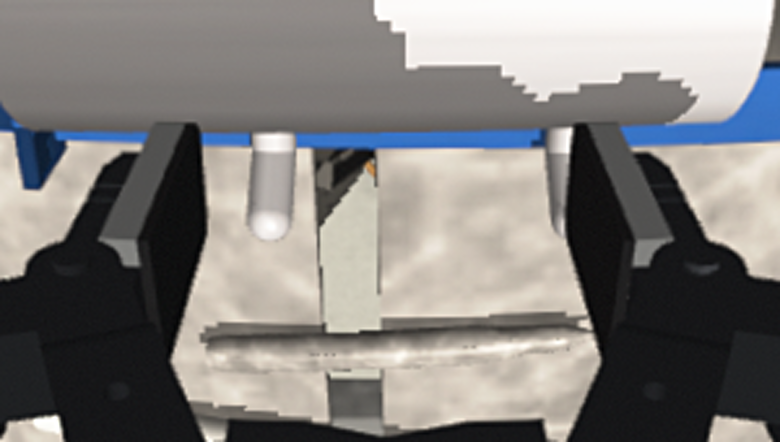

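The fingertip's inner corners project to (247, 298) and (249, 340) in the wrist view. That puts the open tips well above the TCP, and the mostly upward contact force fits too. I'll back off, shut the fingers and check.

carry_out:
  motion:
    - {"tx":-0.005,"ty":0,"tz":0,"yaw":0}
    - {"tx":-0.005,"ty":0,"tz":0,"yaw":0}
    - {"tx":-0.005,"ty":0,"tz":0,"yaw":0}
    - {"tx":-0.005,"ty":0,"tz":0,"yaw":0}
    - {"tx":0,"ty":0,"tz":0,"yaw":0}
  jaw: 0

```text
time: 7.63
tool_pos: [595.4, -102.3, 46.3]
tcp_rot: [-2.243, -2.199, 0.0]
contact_force: [0.0, -0.4, 0.5]
finger_gap: 0.2
grip_force: 0.0
```

carry_out:
  motion:
    - {"tx":0,"ty":0,"tz":0,"yaw":0}
    - {"tx":0,"ty":0,"tz":0,"yaw":0}

```text
time: 7.8
tool_pos: [595.4, -101.5, 46.5]
tcp_rot: [-2.242, -2.2, -0.0]
contact_force: [0.2, 0.1, -0.4]
finger_gap: 0.2
grip_force: 0.0
```

```bash
python3 - <<'E'
from h import *
o=monitor.get_obs();p=snapshot('wrist');s=snapshot('scene')
print(o['tool_pos'],o['finger_gap'],o['contact_force'],p['cx'],p['cy'])
a=p['image'][130:430,170:470]
R_=np.array(R.from_rotvec(s['orientation']).as_matrix())
w=np.array(o['tool_pos'])
def proj(x):
    c=R_.T@(x-np.array(s['origin']));return s['cx']+s['fx']*c[0]/-c[2],s['cy']-s['fy']*c[1]/-c[2]
print('TCP in scene',proj(w),'40 above',proj(w+[0,0,40]))
u,v=map(int,proj(w)); y0=max(0,v-100);x0=max(0,u-75)
b=s['image'][y0:y0+150,x0:x0+150].copy()
cv2.imwrite('pics/c.png',np.hstack([cv2.resize(a,(400,400)),cv2.resize(b,(400,400))])[:,:,::-1]); print(x0,y0)
for q in place_of('roller',p)[:1]: print(q,atz(*ray(p,q['pixel'],o),60))
E
```

```text
[ 595.44346657 -101.46168534   46.50318812] 0.18433789580615115 [ 0.21257276  0.13661727 -0.3579721 ] 318.00674000015596 239.8831480810578
TCP in scene (np.float64(360.88687346154995), np.float64(233.41881060978002)) 40 above (np.float64(361.0988483661828), np.float64(215.12840901054253))
285 133
{'pixel': [312.5, 199.8], 'confidence': 0.91} [594.43246765 -55.78449743  60.        ]
```

View pics/c.png

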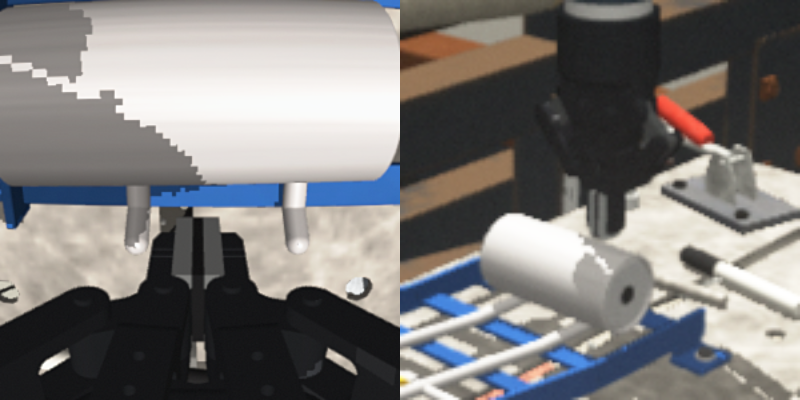

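carry_out:
  motion:
    - {"tx":0,"ty":0,"tz":-0.05,"yaw":0}
    - {"tx":0,"ty":0,"tz":-0.05,"yaw":0}
    - {"tx":0,"ty":0,"tz":0,"yaw":0}
    - {"tx":0,"ty":0,"tz":0,"yaw":0}

```text
time: 8.28
tool_pos: [597.6, -102.0, 124.7]
tcp_rot: [2.238, 2.197, 0.004]
contact_force: [-1.0, 0.2, 0.5]
finger_gap: -0.3
grip_force: 0.0
```

```bash
python3 - <<'E'
from h import *
o=monitor.get_obs();s=snapshot('scene')
R_=np.array(R.from_rotvec(s['orientation']).as_matrix())
w=np.array(o['tool_pos']);print(w)
def proj(x):
    c=R_.T@(x-np.array(s['origin']));return s['cx']+s['fx']*c[0]/-c[2],s['cy']-s['fy']*c[1]/-c[2]
u,v=proj(w);x0=int(u)-40;y0=int(v)-50;k=8
b=cv2.resize(s['image'][y0:y0+70,x0:x0+80],None,fx=k,fy=k,interpolation=cv2.INTER_CUBIC)[:,:,::-1].copy()
for h,c in((0,(0,0,255)),(15,(0,255,0)),(30,(255,0,255))):
    a=proj(w+[0,0,h]);q=(int((a[0]-x0)*k),int((a[1]-y0)*k));cv2.line(b,(q[0]-60,q[1]),(q[0]+60,q[1]),c,2)
cv2.imwrite('pics/d.png',b)
E
```

```text
[ 597.55686008 -101.96331763  124.6851148 ]
```

View pics/d.png

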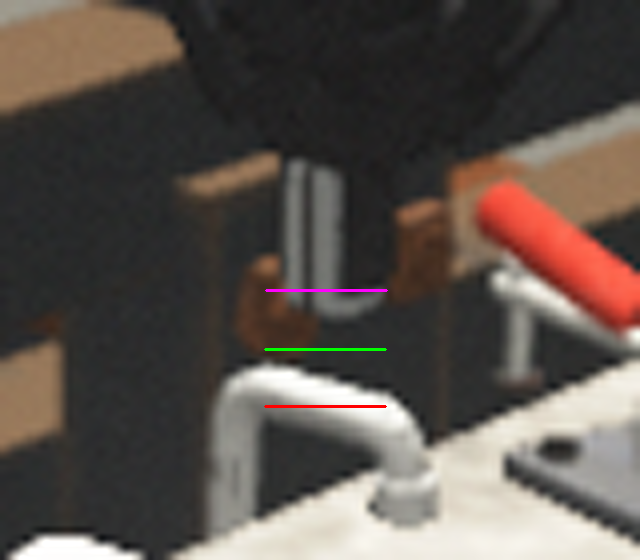

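The scene crop shows the shut tips at row 312, about 26 mm above the reported TCP; the coloured lines mark +0, +15 and +30 mm. So the first touch was high on the roller, and the pushing height has to be about 28 mm lower.

carry_out:
  motion:
    - {"tx":-0.019,"ty":-0.001,"tz":0,"yaw":0}
    - {"tx":0,"ty":0,"tz":0.045,"yaw":0}
    - {"tx":0,"ty":0,"tz":0.045,"yaw":0}
    - {"tx":0,"ty":0,"tz":0.03,"yaw":0}
    - {"tx":0,"ty":0,"tz":0,"yaw":0}
  jaw: 0.7

```text
time: 8.75
tool_pos: [589.1, -114.7, 24.7]
tcp_rot: [-2.234, -2.192, 0.009]
contact_force: [0.0, 0.4, -0.7]
finger_gap: 59.3
grip_force: 0.0
```

carry_out:
  motion:
    - {"tx":0,"ty":0,"tz":0.008,"yaw":0}
    - {"tx":0,"ty":0,"tz":0.008,"yaw":0}
    - {"tx":0.003,"ty":0,"tz":0,"yaw":0}
    - {"tx":0.003,"ty":0,"tz":0,"yaw":0}
    - {"tx":0.003,"ty":0,"tz":0,"yaw":0}

```text
time: 9.17
tool_pos: [595.4, -109.0, 20.8]
tcp_rot: [2.241, 2.199, 0.001]
contact_force: [-0.4, -0.0, 0.5]
finger_gap: 59.7
grip_force: 0.0
```

carry_out:
  motion:
    - {"tx":0.003,"ty":0,"tz":0,"yaw":0}
    - {"tx":0.003,"ty":0,"tz":0,"yaw":0}
    - {"tx":0.003,"ty":0,"tz":0,"yaw":0}
    - {"tx":0.003,"ty":0,"tz":0,"yaw":0}
    - {"tx":0.003,"ty":0,"tz":0,"yaw":0}

```text
time: 9.58
tool_pos: [594.9, -97.4, 19.8]
tcp_rot: [2.242, 2.2, 0.0]
contact_force: [-0.1, 0.8, -0.1]
finger_gap: 59.7
grip_force: 0.0
```

carry_out:
  motion:
    - {"tx":0.003,"ty":0,"tz":0,"yaw":0}
    - {"tx":0.003,"ty":0,"tz":0,"yaw":0}
    - {"tx":0.003,"ty":0,"tz":0,"yaw":0}
    - {"tx":0.003,"ty":0,"tz":0,"yaw":0}
    - {"tx":0.003,"ty":0,"tz":0,"yaw":0}

```text
time: 10.0
tool_pos: [595.0, -86.2, 19.6]
tcp_rot: [-2.242, -2.2, 0.0]
contact_force: [-0.6, -0.2, 1.3]
finger_gap: 59.9
grip_force: 0.1
```

carry_out:
  motion:
    - {"tx":0.003,"ty":0,"tz":0,"yaw":0}
    - {"tx":0.003,"ty":0,"tz":0,"yaw":0}
    - {"tx":0.003,"ty":0,"tz":0,"yaw":0}
    - {"tx":0.003,"ty":0,"tz":0,"yaw":0}
    - {"tx":0.003,"ty":0,"tz":0,"yaw":0}

```text
time: 10.42
tool_pos: [595.2, -75.0, 19.6]
tcp_rot: [2.242, 2.2, 0.0]
contact_force: [0.3, -0.8, -0.4]
finger_gap: 59.6
grip_force: 0.1
```

carry_out:
  motion:
    - {"tx":0.003,"ty":0,"tz":0,"yaw":0}
    - {"tx":0.003,"ty":0,"tz":0,"yaw":0}
    - {"tx":0.003,"ty":0,"tz":0,"yaw":0}
    - {"tx":0.003,"ty":0,"tz":0,"yaw":0}
    - {"tx":0.003,"ty":0,"tz":0,"yaw":0}

```text
time: 10.83
tool_pos: [595.4, -63.7, 19.7]
tcp_rot: [-2.242, -2.2, -0.0]
contact_force: [0.7, 0.9, -0.7]
finger_gap: 60.0
grip_force: 0.1
```

```bash
cat > look.py <<'E'
from h import *
o=monitor.get_obs();p=snapshot('wrist');save(p,'wl.png')
print(o['tool_pos'].round(1) if hasattr(o['tool_pos'],'round') else o['tool_pos'],o['time'],np.round(o['contact_force'],1))
for t in list(FX)+['roller']:
    for q in place_of(t,p)[:1]:
        z=FX[t][2] if t in FX else 60+max(0,.105*(o['tool_pos'][1]+42))
        print(t,np.round(q['pixel']),round(q['confidence'],2),atz(*ray(p,q['pixel'],o),z).round(1))
E
python3 look.py
```

```text
[595.4 -63.7  19.7] 10.8333 [ 0.7  0.9 -0.7]
catch_tip [312. 230.] 0.65 [594.3 -24.1  58.3]
roller [309. 228.] 0.57 [593.5 -22.9  60. ]
```

carry_out:
  motion:
    - {"tx":0.003,"ty":0,"tz":0,"yaw":0}
    - {"tx":0.003,"ty":0,"tz":0,"yaw":0}
    - {"tx":0.003,"ty":0,"tz":0,"yaw":0}
    - {"tx":0.003,"ty":0,"tz":0,"yaw":0}
    - {"tx":0.003,"ty":0,"tz":0,"yaw":0}

```text
time: 11.6
tool_pos: [595.7, -52.4, 19.7]
tcp_rot: [-2.242, -2.2, -0.0]
contact_force: [-0.4, -1.3, 0.1]
finger_gap: 60.2
grip_force: 0.1
```

carry_out:
  motion:
    - {"tx":0.003,"ty":0,"tz":0,"yaw":0}
    - {"tx":0.003,"ty":0,"tz":0,"yaw":0}
    - {"tx":0.003,"ty":0,"tz":-0.0003,"yaw":0}
    - {"tx":0.003,"ty":0,"tz":-0.0003,"yaw":0}
    - {"tx":0.003,"ty":0,"tz":-0.0003,"yaw":0}

```text
time: 12.02
tool_pos: [596.0, -41.5, 20.5]
tcp_rot: [2.242, 2.2, -0.0]
contact_force: [-0.1, -2.4, 0.7]
finger_gap: 59.7
grip_force: 0.9
```

carry_out:
  motion:
    - {"tx":0.004,"ty":0,"tz":-0.0004,"yaw":0}
    - {"tx":0.004,"ty":0,"tz":-0.0004,"yaw":0}
    - {"tx":0.004,"ty":0,"tz":-0.0004,"yaw":0}
    - {"tx":0.004,"ty":0,"tz":-0.0004,"yaw":0}
    - {"tx":0.004,"ty":0,"tz":-0.0004,"yaw":0}

```text
time: 12.43
tool_pos: [596.2, -26.1, 21.9]
tcp_rot: [2.242, 2.2, 0.0]
contact_force: [-0.7, -2.5, 0.6]
finger_gap: 59.8
grip_force: 0.9
```

carry_out:
  motion:
    - {"tx":0.004,"ty":0,"tz":-0.0004,"yaw":0}
    - {"tx":0.004,"ty":0,"tz":-0.0004,"yaw":0}
    - {"tx":0.004,"ty":0,"tz":-0.0004,"yaw":0}
    - {"tx":0.004,"ty":0,"tz":-0.0004,"yaw":0}
    - {"tx":0.004,"ty":0,"tz":-0.0004,"yaw":0}

```text
time: 12.85
tool_pos: [596.4, -11.2, 23.3]
tcp_rot: [-2.242, -2.2, 0.0]
contact_force: [-0.2, -2.1, 0.8]
finger_gap: 59.6
grip_force: 0.9
```

carry_out:
  motion:
    - {"tx":0.004,"ty":0,"tz":-0.0004,"yaw":0}
    - {"tx":0.004,"ty":0,"tz":-0.0004,"yaw":0}
    - {"tx":0.004,"ty":0,"tz":-0.0004,"yaw":0}
    - {"tx":0.004,"ty":0,"tz":-0.0004,"yaw":0}
    - {"tx":0.004,"ty":0,"tz":-0.0004,"yaw":0}

```text
time: 13.27
tool_pos: [596.7, 3.8, 24.8]
tcp_rot: [-2.242, -2.2, -0.0]
contact_force: [0.5, -1.9, 1.4]
finger_gap: 59.7
grip_force: 0.9
```

```bash
python3 look.py
```

```text
[596.7   3.8  24.8] 13.2667 [ 0.5 -1.9  1.4]
entry [335. 299.] 0.8 [605.4  -2.   30. ]
roller [310. 229.] 0.76 [594.9  44.1  64.8]
```

View pics/wl.png

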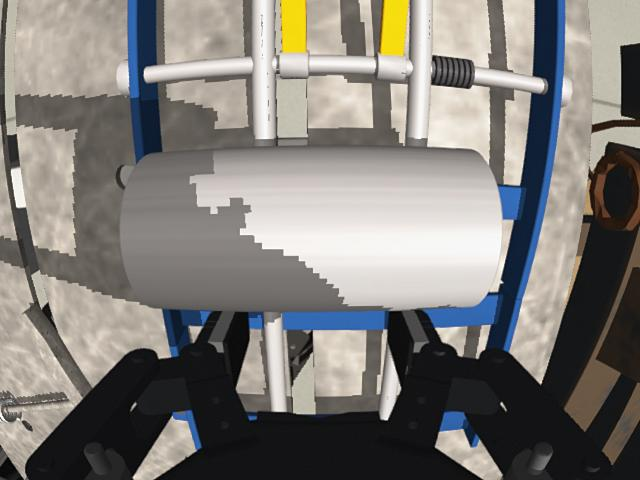

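The roller is level across columns 122–502 and climbing, with both fingers behind it. The catch shaft at row ~75 tilts about 1° against the tool, so I'll add a slight yaw as I keep pushing.

carry_out:
  motion:
    - {"tx":0.004,"ty":0,"tz":-0.0004,"yaw":0.001}
    - {"tx":0.004,"ty":0,"tz":-0.0004,"yaw":0.001}
    - {"tx":0.004,"ty":0,"tz":-0.0004,"yaw":0.001}
    - {"tx":0.004,"ty":0,"tz":-0.0004,"yaw":0.001}
    - {"tx":0.004,"ty":0,"tz":-0.0004,"yaw":0.001}

```text
time: 14.03
tool_pos: [597.2, 18.9, 26.4]
tcp_rot: [2.26, 2.182, 0.0]
contact_force: [-0.4, -2.5, 0.5]
finger_gap: 59.8
grip_force: 0.8
```

carry_out:
  motion:
    - {"tx":0.004,"ty":0,"tz":-0.0004,"yaw":0}
    - {"tx":0.004,"ty":0,"tz":-0.0004,"yaw":0}
    - {"tx":0.004,"ty":0,"tz":-0.0004,"yaw":0}
    - {"tx":0.004,"ty":0,"tz":-0.0004,"yaw":0}
    - {"tx":0.004,"ty":0,"tz":-0.0004,"yaw":0}

```text
time: 14.45
tool_pos: [597.6, 33.9, 27.8]
tcp_rot: [-2.259, -2.183, 0.0]
contact_force: [0.0, -1.7, 1.8]
finger_gap: 59.8
grip_force: 0.8
```

carry_out:
  motion:
    - {"tx":0.004,"ty":0,"tz":-0.0004,"yaw":0}
    - {"tx":0.004,"ty":0,"tz":-0.0004,"yaw":0}
    - {"tx":0.004,"ty":0,"tz":-0.0004,"yaw":0}
    - {"tx":0.004,"ty":0,"tz":-0.0004,"yaw":0}
    - {"tx":0.004,"ty":0,"tz":-0.0004,"yaw":0}

```text
time: 14.87
tool_pos: [598.1, 48.8, 29.3]
tcp_rot: [-2.259, -2.183, 0.0]
contact_force: [-0.2, -1.6, 0.8]
finger_gap: 60.0
grip_force: 0.8
```

carry_out:
  motion:
    - {"tx":0.004,"ty":0,"tz":-0.0004,"yaw":0}
    - {"tx":0.004,"ty":0,"tz":-0.0004,"yaw":0}
    - {"tx":0.004,"ty":0,"tz":-0.0004,"yaw":0}
    - {"tx":0.004,"ty":0,"tz":-0.0004,"yaw":0}
    - {"tx":0.004,"ty":0,"tz":-0.0004,"yaw":0}

```text
time: 15.28
tool_pos: [598.6, 63.8, 30.8]
tcp_rot: [-2.259, -2.183, 0.0]
contact_force: [0.6, -0.9, 1.2]
finger_gap: 59.5
grip_force: 0.8
```

carry_out:
  motion:
    - {"tx":0.004,"ty":0,"tz":-0.0004,"yaw":0}
    - {"tx":0.004,"ty":0,"tz":-0.0004,"yaw":0}
    - {"tx":0.004,"ty":0,"tz":-0.0004,"yaw":0}
    - {"tx":0.004,"ty":0,"tz":-0.0004,"yaw":0}
    - {"tx":0.004,"ty":0,"tz":-0.0004,"yaw":0}

```text
time: 15.7
tool_pos: [599.5, 78.2, 32.6]
tcp_rot: [2.259, 2.182, -0.0]
contact_force: [0.0, -5.0, 1.5]
finger_gap: 59.8
grip_force: 2.0
```

carry_out:
  motion:
    - {"tx":0.004,"ty":0,"tz":-0.0004,"yaw":0}
    - {"tx":0.004,"ty":0,"tz":-0.0004,"yaw":0}
    - {"tx":0.004,"ty":0,"tz":-0.0004,"yaw":0}
    - {"tx":0.004,"ty":0,"tz":-0.0004,"yaw":0}
    - {"tx":0.004,"ty":0,"tz":-0.0004,"yaw":0}

```text
time: 16.12
tool_pos: [599.6, 94.0, 33.7]
tcp_rot: [-2.259, -2.183, 0.0]
contact_force: [0.2, -2.0, 0.6]
finger_gap: 59.8
grip_force: 1.3
```

carry_out:
  motion:
    - {"tx":0.003,"ty":0,"tz":-0.0003,"yaw":0}
    - {"tx":0.003,"ty":0,"tz":-0.0003,"yaw":0}
    - {"tx":0.003,"ty":0,"tz":-0.0003,"yaw":0}
    - {"tx":0.003,"ty":0,"tz":-0.0003,"yaw":0}
    - {"tx":0.003,"ty":0,"tz":-0.0003,"yaw":0}

```text
time: 16.53
tool_pos: [600.1, 105.0, 34.9]
tcp_rot: [-2.259, -2.183, 0.0]
contact_force: [-0.9, -1.8, 0.7]
finger_gap: 59.6
grip_force: 1.1
```

```bash
python3 look.py
```

```text
[600.1 105.   34.9] 16.5333 [-0.9 -1.8  0.7]
entry [522. 162.] 0.23 [708.4 165.3  30. ]
seat [371. 159.] 0.74 [620.7 170.4  79. ]
pad [526. 161.] 0.98 [680.3 170.5  79. ]
roller [304. 231.] 0.86 [596.9 145.   75.4]
```

carry_out:
  motion:
    - {"tx":0.003,"ty":0,"tz":-0.0003,"yaw":0}
    - {"tx":0.003,"ty":0,"tz":-0.0003,"yaw":0}
    - {"tx":0.003,"ty":0,"tz":-0.0003,"yaw":0}
    - {"tx":0.003,"ty":0,"tz":-0.0003,"yaw":0}
    - {"tx":0.003,"ty":0,"tz":-0.0003,"yaw":0}

```text
time: 17.3
tool_pos: [600.5, 116.4, 36.1]
tcp_rot: [-2.259, -2.183, -0.0]
contact_force: [0.4, 0.1, -0.2]
finger_gap: 59.6
grip_force: 0.2
```

carry_out:
  motion:
    - {"tx":0.0025,"ty":0,"tz":-0.0003,"yaw":0}
    - {"tx":0.0025,"ty":0,"tz":-0.0003,"yaw":0}
    - {"tx":0.002,"ty":0,"tz":-0.0002,"yaw":0}
    - {"tx":0.002,"ty":0,"tz":-0.0002,"yaw":0}
    - {"tx":0.002,"ty":0,"tz":-0.0002,"yaw":0}

```text
time: 17.72
tool_pos: [600.7, 124.5, 36.9]
tcp_rot: [-2.259, -2.183, 0.0]
contact_force: [0.1, -0.2, -0.4]
finger_gap: 59.8
grip_force: 0.0
```

carry_out:
  motion:
    - {"tx":0.0015,"ty":0,"tz":-0.0002,"yaw":0}
    - {"tx":0.0015,"ty":0,"tz":-0.0002,"yaw":0}
    - {"tx":0.0015,"ty":0,"tz":-0.0002,"yaw":0}
    - {"tx":0.0015,"ty":0,"tz":-0.0002,"yaw":0}

```text
time: 18.05
tool_pos: [600.9, 128.8, 37.6]
tcp_rot: [-2.26, -2.183, -0.0]
contact_force: [0.3, -0.6, -0.3]
finger_gap: 59.9
grip_force: 0.0
```

```bash
python3 look.py
```

```text
[600.9 128.8  37.6] 18.05 [ 0.3 -0.6 -0.3]
fixture [348. 318.] 0.72 [619.1  87.1   0. ]
pad [512. 223.] 0.78 [678.8 169.6  79. ]
roller [304. 228.] 0.62 [597.8 169.7  77.9]
```

carry_out:
  motion:
    - {"tx":0.0015,"ty":0,"tz":-0.0002,"yaw":0}
    - {"tx":0.0015,"ty":0,"tz":-0.0002,"yaw":0}
    - {"tx":0.0015,"ty":0,"tz":-0.0002,"yaw":0}

```text
time: 18.65
tool_pos: [601.1, 131.8, 38.2]
tcp_rot: [2.259, 2.182, -0.0]
contact_force: [-0.9, -2.3, -0.0]
finger_gap: 60.0
grip_force: 0.9
```

carry_out:
  motion:
    - {"tx":0.0015,"ty":0,"tz":-0.0002,"yaw":0}
    - {"tx":0.0015,"ty":0,"tz":-0.0002,"yaw":0}

```text
time: 18.82
tool_pos: [600.9, 132.2, 38.3]
tcp_rot: [2.257, 2.182, -0.005]
contact_force: [0.6, -12.1, 0.7]
finger_gap: 60.0
grip_force: 6.2
```

carry_out:
  motion:
    - {"tx":0.001,"ty":0,"tz":0,"yaw":0}
    - {"tx":0,"ty":0,"tz":0,"yaw":0}
    - {"tx":0,"ty":0,"tz":0,"yaw":0}

```text
time: 19.07
tool_pos: [600.9, 132.1, 38.2]
tcp_rot: [2.257, 2.182, -0.006]
contact_force: [-0.8, -11.2, 1.4]
finger_gap: 59.9
grip_force: 5.6
```

carry_out:
  motion:
    - {"tx":-0.004,"ty":0,"tz":0,"yaw":0}
    - {"tx":-0.004,"ty":0,"tz":0,"yaw":0}
    - {"tx":-0.004,"ty":0,"tz":0,"yaw":0}
    - {"tx":0,"ty":0,"tz":0,"yaw":0}

```text
time: 19.4
tool_pos: [600.9, 125.9, 38.3]
tcp_rot: [-2.26, -2.182, -0.0]
contact_force: [-1.0, 0.4, 0.2]
finger_gap: 60.0
grip_force: 0.0
```

```bash
python3 look.py
```

```text
[600.9 125.9  38.3] 19.4 [-1.   0.4  0.2]
fixture [349. 314.] 0.95 [619.6  87.    0. ]
pad [347. 314.] 0.43 [612.9 131.4  79. ]
roller [302. 220.] 0.72 [597.2 169.7  77.6]
```

The roller holds at y ≈ 169.7 with the fingers backed off. Next I'll rise clear, shut the fingers and go to its near end.

carry_out:
  motion:
    - {"tx":0,"ty":0,"tz":-0.03,"yaw":0}
    - {"tx":0,"ty":0,"tz":-0.04,"yaw":0}
    - {"tx":0,"ty":0,"tz":-0.04,"yaw":0}
    - {"tx":0,"ty":-0.02,"tz":0,"yaw":0}
    - {"tx":0.018,"ty":-0.036,"tz":0,"yaw":0}
  jaw: 0

```text
time: 20.17
tool_pos: [563.3, 139.3, 123.4]
tcp_rot: [2.258, 2.176, 0.008]
contact_force: [-0.1, 0.3, -0.3]
finger_gap: 0.4
grip_force: 0.0
```

carry_out:
  motion:
    - {"tx":0.018,"ty":-0.036,"tz":0,"yaw":0}
    - {"tx":0.018,"ty":-0.036,"tz":0,"yaw":0}
    - {"tx":0,"ty":0,"tz":0,"yaw":0}
    - {"tx":0,"ty":0,"tz":0,"yaw":0}

```text
time: 20.5
tool_pos: [505.1, 170.8, 121.2]
tcp_rot: [2.257, 2.185, 0.0]
contact_force: [-0.4, -0.1, 0.6]
finger_gap: -0.2
grip_force: 0.0
```

```bash
sed -i 's/z=FX\[t\]\[2\] if t in FX else.*/z=FX[t][2] if t in FX else 79/' look.py; cat >> look.py <<'E'
for q in boxes_of('roller',p)[:1]: print('box',np.round(q['extent']))
t=snapshot('top')
for n in ['roller','seat','pad']:
    for q in place_of(n,t)[:1]: print('top',n,atz(*ray(t,q['pixel']),79).round(1),round(q['confidence'],2))
E
python3 look.py
```

```text
[505.1 170.8 121.2] 20.5 [-0.4 -0.1  0.6]
fixture [446. 307.] 0.84 [620.8  86.7   0. ]
pad [563. 250.] 0.86 [679.5 167.4  79. ]
roller [460. 251.] 0.94 [595.9 170.4  79. ]
box [363. 202. 202.  96.]
top roller [594.9 179.1  79. ] 0.81
top pad [593.  171.9  79. ] 0.21
```

carry_out:
  motion:
    - {"tx":0,"ty":0,"tz":0.04,"yaw":0}
    - {"tx":0,"ty":0,"tz":0.04,"yaw":0}
    - {"tx":0,"ty":0,"tz":0.024,"yaw":0}
    - {"tx":0,"ty":0,"tz":0,"yaw":0}
    - {"tx":0,"ty":0,"tz":0,"yaw":0}

```text
time: 21.52
tool_pos: [505.6, 169.8, 42.2]
tcp_rot: [-2.259, -2.182, 0.003]
contact_force: [1.0, -0.6, 0.6]
finger_gap: -0.1
grip_force: 0.0
```

carry_out:
  motion:
    - {"tx":0,"ty":0.003,"tz":0,"yaw":0}
    - {"tx":0,"ty":0.003,"tz":0,"yaw":0}
    - {"tx":0,"ty":0.003,"tz":0,"yaw":0}
    - {"tx":0,"ty":0.003,"tz":0,"yaw":0}
    - {"tx":0,"ty":0.003,"tz":0,"yaw":0}

```text
time: 21.93
tool_pos: [518.4, 169.5, 43.7]
tcp_rot: [2.259, 2.182, 0.002]
contact_force: [0.6, -0.4, -0.1]
finger_gap: -0.0
grip_force: 0.0
```

carry_out:
  motion:
    - {"tx":0,"ty":0.003,"tz":0,"yaw":0}
    - {"tx":0,"ty":0.003,"tz":0,"yaw":0}
    - {"tx":0,"ty":0.003,"tz":0,"yaw":0}
    - {"tx":0,"ty":0.003,"tz":0,"yaw":0}
    - {"tx":0,"ty":0.003,"tz":0,"yaw":0}

```text
time: 22.35
tool_pos: [527.8, 169.1, 42.8]
tcp_rot: [-2.258, -2.182, 0.002]
contact_force: [-4.7, 0.0, 4.0]
finger_gap: 0.1
grip_force: 3.0
```

carry_out:
  motion:
    - {"tx":0,"ty":0.003,"tz":0,"yaw":0}
    - {"tx":0,"ty":0.003,"tz":0,"yaw":0}
    - {"tx":0,"ty":0.003,"tz":0,"yaw":0}
    - {"tx":0,"ty":0.003,"tz":0,"yaw":0}

```text
time: 22.68
tool_pos: [537.8, 168.8, 42.8]
tcp_rot: [-2.259, -2.183, 0.0]
contact_force: [-5.5, -0.3, 4.2]
finger_gap: -0.1
grip_force: 3.0
```

```bash
python3 look.py
```

```text
[537.8 168.8  42.8] 22.6833 [-5.5 -0.3  4.2]
roller [483. 307.] 0.71 [610.  170.9  79. ]
box [349. 239. 280. 140.]
top roller [613.6 171.4  79. ] 0.76
top seat [588.4   2.5  79. ] 0.27
top pad [686.4 168.   79. ] 0.7
```

carry_out:
  motion:
    - {"tx":0,"ty":0.003,"tz":0,"yaw":0}
    - {"tx":0,"ty":0.003,"tz":0,"yaw":0}
    - {"tx":0,"ty":0.002,"tz":0,"yaw":0}

```text
time: 23.53
tool_pos: [542.8, 168.7, 42.7]
tcp_rot: [-2.258, -2.182, 0.002]
contact_force: [-5.0, 0.6, 5.0]
finger_gap: 0.0
grip_force: 3.1
```

carry_out:
  motion:
    - {"tx":0,"ty":0.002,"tz":0,"yaw":0}
    - {"tx":0,"ty":0.002,"tz":0,"yaw":0}

```text
time: 23.7
tool_pos: [545.0, 168.5, 42.5]
tcp_rot: [-2.258, -2.181, 0.004]
contact_force: [-11.8, 0.4, 9.0]
finger_gap: -0.2
grip_force: 6.9
```

carry_out:
  motion:
    - {"tx":0,"ty":0.002,"tz":0,"yaw":0}
    - {"tx":0,"ty":0.002,"tz":0,"yaw":0}

```text
time: 23.87
tool_pos: [544.8, 168.5, 42.3]
tcp_rot: [-2.254, -2.179, 0.012]
contact_force: [-21.0, 0.5, 16.5]
finger_gap: -0.2
grip_force: 12.4
```

carry_out:
  motion:
    - {"tx":0,"ty":-0.004,"tz":0,"yaw":0}
    - {"tx":0,"ty":-0.008,"tz":0,"yaw":0}
    - {"tx":0,"ty":-0.02,"tz":0,"yaw":0}
    - {"tx":0,"ty":-0.02,"tz":0,"yaw":0}
    - {"tx":0,"ty":0,"tz":-0.04,"yaw":0}

```text
time: 24.28
tool_pos: [503.8, 169.1, 67.4]
tcp_rot: [-2.254, -2.177, 0.016]
contact_force: [-1.8, 0.2, -1.2]
finger_gap: -0.1
grip_force: 0.0
```

carry_out:
  motion:
    - {"tx":0,"ty":0,"tz":-0.05,"yaw":0}
    - {"tx":-0.03,"ty":0,"tz":-0.05,"yaw":0}
    - {"tx":-0.05,"ty":0.03,"tz":0,"yaw":0}
    - {"tx":-0.05,"ty":0.03,"tz":0,"yaw":0}
    - {"tx":0,"ty":0.03,"tz":0,"yaw":0}

```text
time: 24.7
tool_pos: [575.0, 68.6, 147.4]
tcp_rot: [2.259, 2.175, 0.001]
contact_force: [1.0, 0.3, 0.1]
finger_gap: 0.4
grip_force: 0.0
```

```bash
python3 look.py; python3 -c "
import cv2
a=cv2.imread('pics/wl.png')
cv2.imwrite('pics/f.png',cv2.resize(a[60:360,150:550],None,fx=2,fy=2,interpolation=cv2.INTER_CUBIC))"
```

```text
[575.   68.6 147.4] 24.7 [1.  0.3 0.1]
fixture [366. 189.] 0.82 [618.9  88.5   0. ]
entry [354. 301.] 0.68 [604.8  -2.9  30. ]
roller [381.  90.] 0.98 [619.1 166.9  79. ]
box [279.  40. 207.  95.]
top roller [615. 173.  79.] 0.7
```

View pics/f.png

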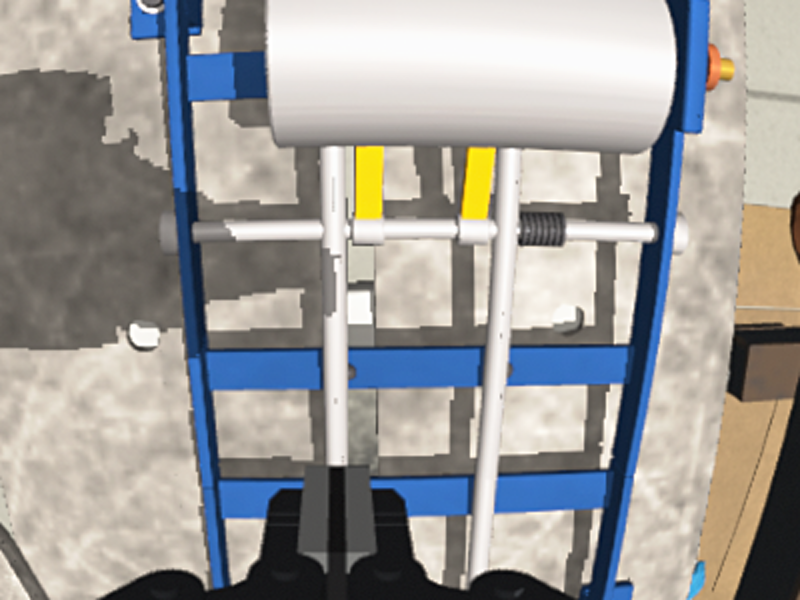

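The final view shows the roller against the pad upright at its right end. Both catch noses run up to it from the shaft, and the fingers are clear. The measured centre (619, 167–173) matches the seat, so I'll hand it in.

```bash
python3 -c "
from bench import order
print(order.sign_off())"
```

```text
the job is handed in; nothing more can be done
None
```

I rolled the roller up to a firm stop at the screws, where it held without the fingers, then pushed it endways to a firm stop at the earth pad and handed the job in; I couldn't see directly that the catch was up, and the first touch pressed high on the roller (about 7 N) before I lowered the fingers.

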